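# Set the extraction fan to speed 6 and start it

## Robot

A 6-joint arm with a two-finger parallel gripper is mounted at the origin on the work surface. World frame = base frame: x ahead of the robot, y to its left, z up, the work surface at z = 0. Lengths are in m, angles in rad, forces in N, time in s.
With the tool pointing down it reaches from about 0.375 to 0.9 m from the base axis. Payload 3.1 kg.
Tool frame: the origin (TCP) lies at the very end of the fingers, on their centre line; the grasp point (between the pads) lies 19 mm behind it (manip.grasp_offset is the distance from the TCP to the grasp point, in m); x points along the fingers, z is the direction in which the jaws open and shut, and the axes are right-handed (so a half turn about x gives the same grasp; the last joint's range is limited). The gripper opens to 85 mm and grips with 20 to 120 N. Pads are 22 mm wide; open, the fingers measure 114 mm over their backs; the gripper's body (76 mm by 85 mm) begins 54 mm behind the grasp point. The pads swing forward as they close: fully open they stand 13 mm farther back than shut.
Start: joints at [-1.448, 0.527, 1.433, -0, 1.181, -0.178], TCP at [0.186, -0.597, 0.231] pointing down, gripper open.
Joint ranges: [-3.08, 3.08], [-0.75, 2.2], [0.22, 2.44], [-1.43, 4.57], [0, 2.65], [-2.85, 2.85]. Speed limits (rad/s): [2.79, 2.79, 3.14, 3.14, 3.14, 3.14].

## Interface

Orientations are given as a unit quaternion [x, y, z, w].
In Python, from station import manip gives the robot as it stands.
- The arm moves only by the tool send_rows, never from a script. Its argument "steps" is a list that holds one entry, the list of rows, each a list of 5 numbers: the closure, from 0 (fully open) to 1 (shut), then the shift along the world's x, y, z in m, then the turn about the world's z in rad. A call has 1 to 8 rows; each row is the pose to reach, as a shift and turn from the pose commanded when the call began; what a row does not reach only later rows make up. A row lasts 1/8 s, in which the tool goes at most 62.5 mm and 10.7 degrees, less where a joint would pass 70% of its speed; a pose out of reach is approached as far as the arm can. A call with a gripper value outside its range is refused whole. The fingers move at their own pace and stop on an object; "grip_force" is the grip in N (left out, the last holds). Time passes only in rows, so rows that repeat a pose let the fingers close. It gives the time, the measured TCP pose, the force and the opening at its end, in the units of the state.
- manip.sense(): the state, without advancing time (a new reading comes with each control period).
- manip.snapshot(name): name is "side" or "top" or "wrist"; returns the picture (400x640x3 uint8, red, green, blue); there is no depth.
- manip.camera_params(name): a dict with "fx", "fy", "cx", "cy" (pixels), "T" (4x4, takes a point from camera to world coordinates); the wrist camera has in their place "tool_from_camera" (4x4, takes a point from camera to tool coordinates, whose origin is the TCP and whose axes are the tool frame's). Camera axes: x right, y down, z forward; pixel columns grow to the right and rows downward; lengths in m; the calibration is good to about 2 mm. The wrist camera is an equidistant fisheye: a pixel r from the principal point sees the ray r / f radians off the axis. A picture is of the moment at which its call begins: read the wrist's pose just before it. camera_params takes no time and is no camera call.
- manip.sign_off(): hands the job in, once; it reports no verdict.
The state is a dict: "t": time; "q": joint angles; "qd": joint speeds; "tau": joint torques, N m; "tcp_pos": TCP position; "tool_rot": TCP orientation; "force": force on the tool from outside, world axes, zero at the start; "ft_torque": the same for the moment, N m; "finger_gap": opening from 0.0 (shut) to 1.0 (fully open).
Only numpy, scipy, OpenCV 4.12 (cv2) and the standard library are available. Lean on these libraries where they do the work, as an engineer would, in place of code of your own. Each camera call takes 0.05 s, during which the arm holds its last target.

## Task

Before the hot work begins, push the pointer of the extraction fan's rotary selector round with a fingertip, click by click and gently, until it rests at speed 6 (six clicks clockwise from the off bar), then press the start button fully down and let it come back up. Do not press start at any other speed, do not grasp the selector, and leave the wire stands, the mug and the hammer where they are.

Things in the scene. Friction and masses are not known exactly. Their poses are not given: they have to be found in the camera images.
- fan_box: Fixed grey sheet-metal enclosure 170 x 170 x 60 mm high with a bright lid, the selector in the lid's middle. Origin: centre of its underside on the bench; z up. Nine flat black marks lie round the selector, 30 degrees apart, 68 mm from its axis: a bar for off, 120 degrees counter-clockwise (from above) of the box's +x axis, then clockwise dots 1 to 8, growing in size (4 along +x).
- fan_selector (a joint): Selector angle, rad: 0 at off, growing clockwise seen from above, a click every 0.5236 (30 degrees), speed 6 at 3.1416, end stops at 0 and 4.189 (dot 8). A sprung click-stop of about 0.07 Nm holds it at each mark; pushed over half-way (15 degrees) from a mark it snaps on to the next by itself. It starts at rest in any of the positions off to 3.
- selector_axis (a point): On the selector's upright turning axis, level with the top of its black pointer bar, 95 mm above the bench. The bar is 12 mm wide, 27 mm high, upright-sided, reaching from 18 mm behind the axis to its nose 58 mm ahead (white line on the nose half). It stands on a round metal skirt, radius 25 mm, whose top is 27 mm below this point; the lid is 35 mm below it.
- selector_nose (a point): The end of the pointer's nose, 58 mm from the axis, at the height of the bar's top face: it points at the chosen mark.
- mark_6 (a point): Centre of dot 6 on the lid, where the nose shall point: 68 mm from the selector's axis, 60 degrees clockwise (seen from above) of the box's +x axis.
- start_button_top (a point): Centre of the top face of the start button, a bright round metal button of 34 mm diameter in a round black collar of 50 mm, on a fixed plain grey box 85 x 85 x 45 mm. The face stands 67 mm above the bench and 10 mm above the collar, and moves straight down.
- start_button (a joint): How far the start button is pressed in, m: 0 up, 0.006 fully down (about 5 N); a spring brings it back up.
- wire_stand_tall_mid (a point): Loose stand of bent copper-coloured wire: a ring foot of 70 mm diameter with an upright hairpin, 150 mm high. Point half-way up. To be left alone.
- wire_stand_short_mid (a point): The same kind of stand, 110 mm high. Point half-way up. To be left alone.
- mug_mid (a point): White mug, 80 mm wide, 90 mm high, handle to its side. Point half-way up. To be left alone.
- hammer_grip (a point): Hammer lying on the bench, 260 mm long, wooden handle, steel head. Point on its handle. To be left alone.
Not all that is in view belongs to the job. Leave any blue or red look-alike of the part that bears start_button_top alone.

How it is judged:
By the outcome, as a careful person would: the job done as asked, in the order asked, and still so for the second after the job is handed in, with the robot touching nothing.
It also fails if it takes over 61 s, if anything falls off the work surface, if the arm or the gripper's body presses on something with over 40 N, if the wrist force passes 120 N, or if a joint passes its speed limit or range.

## Working session

There is one attempt and no reset: what is moved stays moved. The work goes in short steps, Python scripts to look and compute and a tool call to move; the robot and the scene stay as the last step left them, time stands still between calls to the robot, and variables do not carry over. Pictures are saved under pics/ and viewed, and the job is handed in when it is done.

Besides the shell and the picture viewer there is one more tool, called in YAML: its name, and indented under it one key for each argument. send_rows: Moves the arm, as the interface text tells. Its arguments: {"type":"object","properties":{"steps":{"type":"array","items":{"type":"array","items":{"type":"array","items":{"type":"number"}}}},"grip_force":{"type":"number"}},"required":["steps"]}

```bash
mkdir -p pics
python3 - <<'E'
from station import manip
import cv2,json,numpy as np
for n in("side","top","wrist"):
    s=manip.sense()
    im=manip.snapshot(n); cv2.imwrite(f"pics/{n}0.png",im[:,:,::-1])
    p=manip.camera_params(n); print(n,{k:np.round(v,4).tolist() if not isinstance(v,str) else v for k,v in p.items()})
print(s)
E
```

```text
side {'fx': 420.2912, 'fy': 420.2912, 'cx': 315.643, 'cy': 196.4717, 'T': [[0.9971, -0.0584, 0.0498, 0.4932], [-0.0766, -0.7909, 0.6072, -0.6876], [0.004, -0.6092, -0.793, 0.9706], [0.0, 0.0, 0.0, 1.0]]}
top {'fx': 365.6121, 'fy': 365.6121, 'cx': 315.4923, 'cy': 198.5772, 'T': [[0.013, -0.9825, 0.1857, 0.4093], [-0.9997, -0.0169, -0.0192, 0.0096], [0.022, -0.1854, -0.9824, 1.0128], [0.0, 0.0, 0.0, 1.0]]}
wrist {'fx': 309.7069, 'fy': 309.7069, 'cx': 326.6231, 'cy': 204.647, 'tool_from_camera': [[0.0004, -0.3153, 0.949, -0.1429], [0.0005, -0.949, -0.3153, 0.0802], [1.0, 0.0006, -0.0002, -0.0004], [0.0, 0.0, 0.0, 1.0]]}
{'t': 0.1, 'q': array([-1.44751195e+00,  5.28372375e-01,  1.43377079e+00,  1.48074323e-05,
        1.18136327e+00, -1.78485512e-01]), 'qd': array([-0.00022289, -0.00058361, -0.00424462,  0.00085848, -0.00086205,
        0.00139211]), 'tau': array([-2.15818673e-04, -4.43303096e+01, -1.78586555e+01, -1.48922791e-04,
        3.88130662e-03, -1.24729326e-05]), 'tcp_pos': array([ 0.1857187 , -0.59611019,  0.23043304]), 'tool_rot': array([ 0.41965889,  0.56993586, -0.4186693 ,  0.56901278]), 'force': array([ 0.52224855, -0.0195886 ,  0.7660152 ]), 'ft_torque': array([-0.02003494,  0.02085887, -0.04084343]), 'finger_gap': 1.0057583791815594}
```

View pics/side0.png

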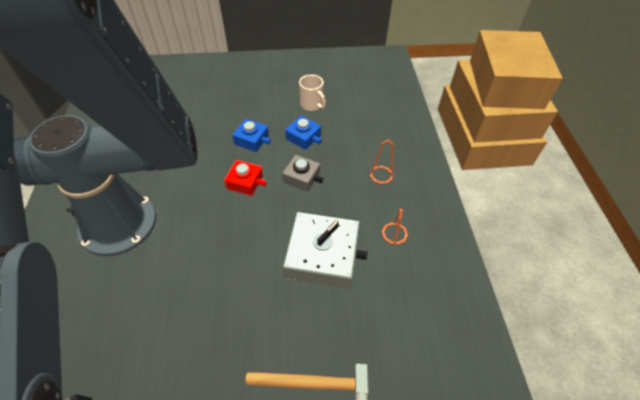

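View pics/top0.png

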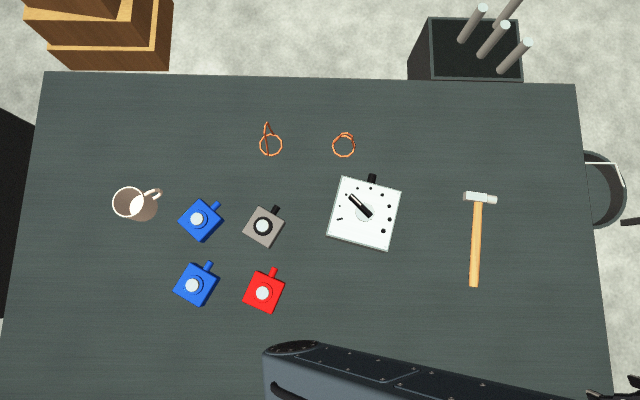

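View pics/wrist0.png

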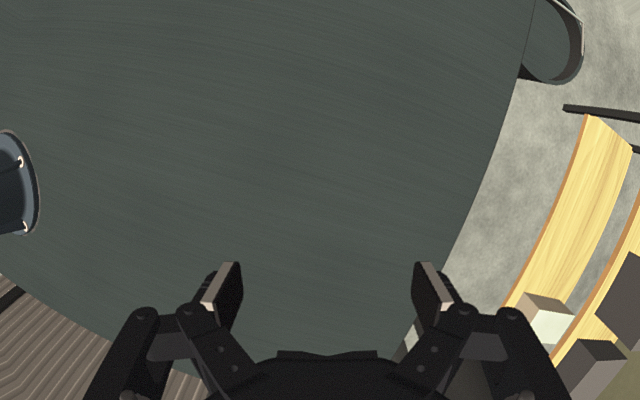

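The top view shows the fan box near (364,213) and its pointer up-left at (358,204). Button boxes: grey (264,226), blue (200,219) and (195,285), red (263,292). The only plain grey one with a black collar is at (264,226). I'll enlarge both to confirm.

Run:
```python
import cv2,numpy as np
im=cv2.imread("pics/top0.png")
a=cv2.resize(im[165:265,230:410],None,fx=4.4,fy=4.4,interpolation=cv2.INTER_CUBIC); cv2.imwrite("pics/c1.png",a)
im=cv2.imread("pics/side0.png")
a=cv2.resize(im[145:290,270:380],None,fx=4,fy=4,interpolation=cv2.INTER_CUBIC); cv2.imwrite("pics/c2.png",a)
```

```text
(no output)
```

View pics/c1.png

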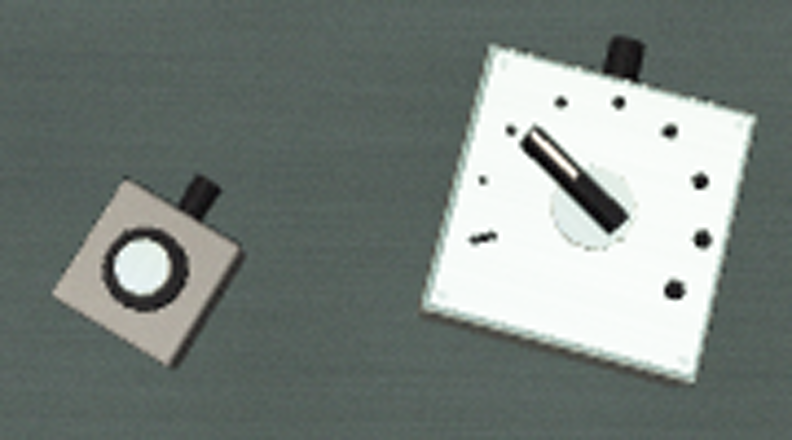

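View pics/c2.png

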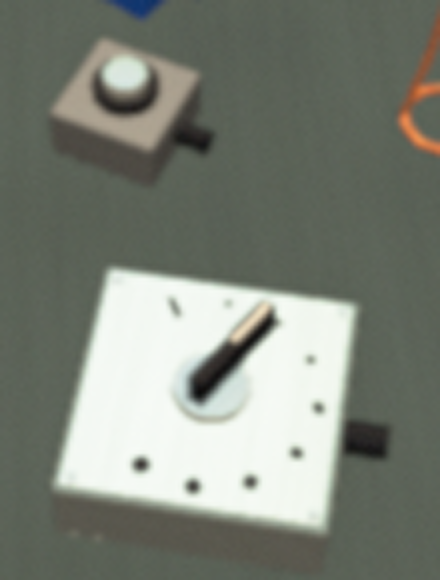

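Confirmed: start is the grey box with the black collar (top pixel ~262,226). The pointer stands at dot 2 (off bar at crop (482,238), dot 1 at (483,180), dot 2 at (511,131)), so speed 6 is four clicks on. Next I'll locate everything.

```bash
cat > h.py <<'E'
from station import manip
import numpy as np,cv2
def ray(n,uv,z):
    p=manip.camera_params(n);T=np.array(p["T"])
    d=T[:3,:3]@np.array([(uv[0]-p["cx"])/p["fx"],(uv[1]-p["cy"])/p["fy"],1.]);o=T[:3,3]
    return o+d*(z-o[2])/d[2]
def proj(n,P):
    p=manip.camera_params(n);T=np.array(p["T"]);c=T[:3,:3].T@(np.array(P)-T[:3,3])
    return np.array([p["cx"]+p["fx"]*c[0]/c[2],p["cy"]+p["fy"]*c[1]/c[2]])
def cent(n,im,guess,r=5):
    g=im.astype(float).mean(2); x,y=int(round(guess[0])),int(round(guess[1]))
    s=g[y-r:y+r+1,x-r:x+r+1]; w=np.clip(np.percentile(s,80)-s-20,0,None)
    yy,xx=np.mgrid[y-r:y+r+1,x-r:x+r+1]; return np.array([(w*xx).sum()/w.sum(),(w*yy).sum()/w.sum()])
E
python3 - <<'E'
from h import *
from scipy.optimize import least_squares
def fit(n,marks,ids,sc,off,imn):
    im=cv2.imread(imn); pts=[]
    for m in marks:
        g=np.array(m)/sc+off-0.4
        pts.append(ray(n,cent(n,im,g,3),0.060)[:2])
    pts=np.array(pts)
    a=np.radians([120-30*i for i in ids])
    f=lambda p:(np.c_[p[0]+.068*np.cos(a+p[2]),p[1]+.068*np.sin(a+p[2])]-pts).ravel()
    r=least_squares(f,[pts[:,0].mean(),pts[:,1].mean(),0]);print(n,r.x,np.degrees(r.x[2]),np.abs(r.fun).max())
    return r.x
t=fit("top",[(482,238),(483,180),(561,102),(619,102),(670,131),(701,181),(702,239),(674,290)],[0,1,3,4,5,6,7,8],4.4,np.array([230,165]),"pics/top0.png")
s=fit("side",[(174,306),(228,303),(310,359),(319,407),(296,453),(251,482),(193,487),(141,464)],[0,1,3,4,5,6,7,8],4.,np.array([270,145]),"pics/side0.png")
print("button top",ray("top",(230+142/4.4-.4,165+267/4.4-.4),.067),"side",ray("side",(270+126/4-.4,145+73/4-.4),.067))
for n,u in(("top",(230+534/4.4,165+132/4.4)),("side",(270+266/4,145+306/4))): print("nose",ray(n,u,.095))
# rough stands/others (foot)
for nm,u in dict(tall=(271,145),short=(343,146)).items(): print(nm,ray("top",u,0))
for nm,u in dict(tallSide=(382,174),shortS=(395,233)).items(): print(nm,ray("side",u,0))
for u in [(271,124),(347,132)]:print(ray("top",u,.13))
E
```

```text
top [ 0.55508128 -0.13811486 -0.25163753] -14.417768606807389 0.00025647007742447825
side [ 0.55649943 -0.13668605 -0.25678917] -14.712935526524676 0.0026552056942758806
button top [0.51534519 0.12900171 0.067     ] side [0.51750659 0.12936301 0.067     ]
nose [ 0.59371596 -0.10028425  0.095     ]
nose [ 0.59443625 -0.10017445  0.095     ]
tall [0.75619228 0.12050622 0.        ]
short [ 0.7574608  -0.08807348  0.        ]
tallSide [0.76194774 0.12651161 0.        ]
shortS [ 0.76080243 -0.08595242  0.        ]
[0.76765581 0.10826406 0.13      ]
[ 0.7503373  -0.08578891  0.13      ]
```

```bash
cat >> h.py <<'E'
from scipy.spatial.transform import Rotation as Ro
AX=np.array([.5557,-.1375]); 
def pose(beta,d,r=.042):
    b=np.radians(beta);return AX+r*np.array([np.cos(b),np.sin(b)])+d*np.array([-np.sin(b),np.cos(b)])
def st():
    s=manip.sense();R=Ro.from_quat(s["tool_rot"]).as_matrix()
    z=R[:,2];print("t",round(s["t"],2),"tcp",np.round(s["tcp_pos"],4),"zyaw",round(np.degrees(np.arctan2(z[1],z[0])),2),"x",np.round(R[:,0],3),"F",np.round(s["force"],2),"M",np.round(s["ft_torque"],2),"q",np.round(s["q"],2),"gap",round(s["finger_gap"],2));return s,R
E
python3 - <<'E'
from h import *
s,R=st();print(R)
for b in (45.5,63,33,3,-27,-56): print(b,pose(b,.030),pose(b,.017))
E
```

```text
t 0.15 tcp [ 0.1857 -0.5962  0.2305] zyaw -72.71 x [-0.     0.002 -1.   ] F [-0.14 -0.21 -0.72] M [-0.01  0.01  0.01] q [-1.45  0.53  1.43  0.    1.18 -0.18] gap 1.0
[[-2.00780708e-04  9.54805232e-01  2.97232112e-01]
 [ 1.68088794e-03  2.97232020e-01 -9.54803802e-01]
 [-9.99998567e-01  3.07907689e-04 -1.66459906e-03]]
45.5 [ 0.56374068 -0.0865162 ] [ 0.57301293 -0.09562802]
63 [ 0.54803741 -0.08645801] [ 0.55962049 -0.09235989]
33 [ 0.57458499 -0.08946504] [ 0.5816653  -0.10036776]
3 [ 0.59607236 -0.105343  ] [ 0.59675273 -0.11832519]
-27 [ 0.60674199 -0.12983741] [ 0.60084011 -0.14142049]
-56 [ 0.60405723 -0.15554379] [ 0.59327974 -0.1628133 ]
```

send_rows:
  steps:
    - [[1, 0.027, 0.036, 0, 0.147], [1, 0.054, 0.073, 0, 0.294], [1, 0.081, 0.109, 0, 0.441], [1, 0.108, 0.146, 0, 0.588], [1, 0.135, 0.182, 0, 0.735], [1, 0.162, 0.218, 0, 0.882], [1, 0.189, 0.255, 0, 1.03], [1, 0.216, 0.291, 0, 1.177]]
  grip_force: 20

```text
t: 1.15
tcp_pos: [0.4024, -0.3043, 0.2312]
tool_rot: [0.031, 0.706, -0.031, 0.706]
force: [-0.2, -0.1, 0.0]
finger_gap: -0.0
```

send_rows:
  steps:
    - [[1, 0.027, 0.036, 0, 0.147], [1, 0.054, 0.073, 0, 0.294], [1, 0.081, 0.109, 0, 0.441], [1, 0.108, 0.146, 0, 0.588], [1, 0.135, 0.182, 0, 0.735], [1, 0.162, 0.2185, 0, 0.886], [1, 0.162, 0.2185, -0.02, 0.886], [1, 0.162, 0.2185, -0.03, 0.886]]

```text
t: 2.15
tcp_pos: [0.5632, -0.0863, 0.2001]
tool_rot: [-0.273, 0.653, 0.274, 0.651]
force: [-0.1, -0.4, 0.7]
finger_gap: -0.001
```

Run:
```python
from h import *
s,R=st();im=manip.snapshot("wrist");cv2.imwrite("pics/w1.png",im[:,:,::-1])
im=manip.snapshot("top");cv2.imwrite("pics/t1.png",im[:,:,::-1])
```

```text
t 2.15 tcp [ 0.5632 -0.0863  0.2001] zyaw 45.56 x [-0.002  0.001 -1.   ] F [-0.07 -0.44  0.66] M [-0.02  0.03 -0.02] q [-0.35  0.49  1.6  -0.    1.05 -1.14] gap -0.0
```

View pics/w1.png

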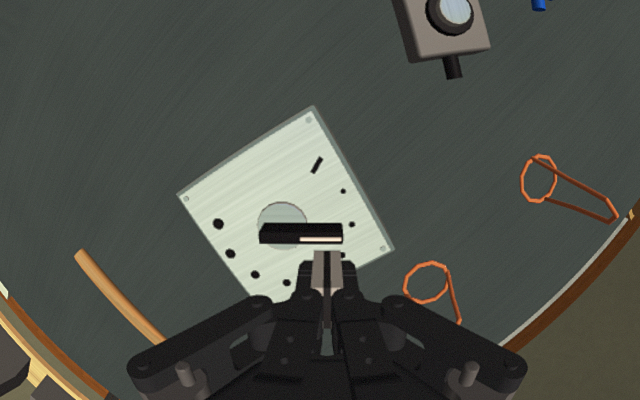

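View pics/t1.png

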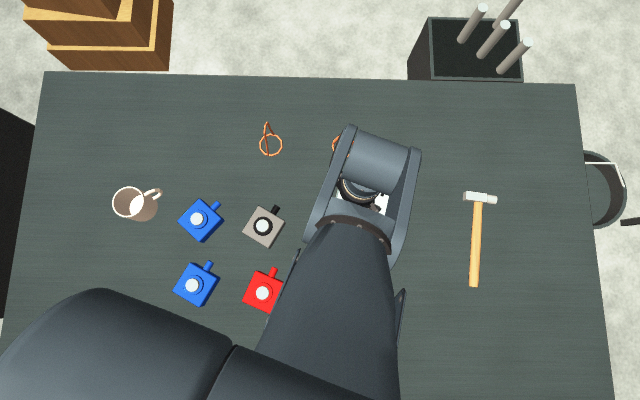

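```bash
cat >> h.py <<'E'
def wproj(P,s):
    p=manip.camera_params("wrist");T=np.array(p["tool_from_camera"]);R=Ro.from_quat(s["tool_rot"]).as_matrix()
    t=R.T@(np.array(P)-s["tcp_pos"]);c=T[:3,:3].T@(t-T[:3,3]);th=np.arctan2(np.hypot(c[0],c[1]),c[2]);k=p["fx"]*th/np.hypot(c[0],c[1])
    return np.round([p["cx"]+c[0]*k,p["cy"]+c[1]*k],1)
def mark(i,r=.068,z=.06):
    b=np.radians(120-30*i-14.5);return [AX[0]+r*np.cos(b),AX[1]+r*np.sin(b),z]
E
python3 - <<'E'
from h import *
s=manip.sense()
print("axis",wproj([*AX,.095],s),"nose",wproj(mark(2,.058,.095),s),"tcp",wproj(s["tcp_pos"],s))
for i in range(9):print(i,wproj(mark(i),s))
print("btn",wproj([.5164,.1292,.067],s))
E
python3 -c "
import cv2;im=cv2.imread('pics/w1.png')[150:350,180:440];cv2.imwrite('pics/w1c.png',cv2.resize(im,None,fx=3,fy=3,interpolation=cv2.INTER_CUBIC))"
```

```text
axis [281.2 237.3] nose [347.  237.5] tcp [327.7 266.5]
0 [320.1 163.6]
1 [346.5 189.5]
2 [355.  222.9]
3 [345.  253.7]
4 [320.9 274.4]
5 [289.4 281.3]
6 [257.8 273.3]
7 [232.9 252.2]
8 [220.9 222.1]
btn [458.2   7.2]
```

View pics/w1c.png

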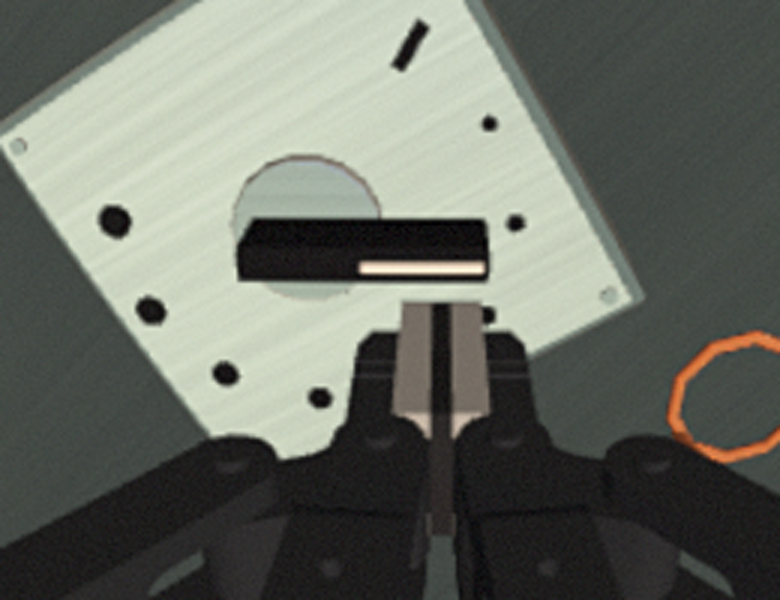

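```bash
cat >> h.py <<'E'
def plan(seq,cur,curb):
    for b,d in seq:
        p=pose(b,d)-cur; print(b,d,np.round(p,4).tolist(),round(np.radians(b-curb),3))
E
python3 - <<'E'
from h import *
plan([(45.5,.026),(45.5,.022),(45.5,.019),(42,.017),(38,.017),(34,.017),(30,.017),(26,.017)],pose(45.5,.03),45.5)
E
```

```text
45.5 0.026 [0.0029, -0.0028] 0.0
45.5 0.022 [0.0057, -0.0056] 0.0
45.5 0.019 [0.0078, -0.0077] 0.0
42 0.017 [0.0118, -0.0102] -0.061
38 0.017 [0.0146, -0.0117] -0.131
34 0.017 [0.0173, -0.0134] -0.201
30 0.017 [0.0198, -0.0153] -0.271
26 0.017 [0.0223, -0.0173] -0.34
```

send_rows:
  steps:
    - [[1, 0, 0, -0.03, 0], [1, 0, 0, -0.06, 0], [1, 0, 0, -0.09, 0], [1, 0, 0, -0.11, 0], [1, 0, 0, -0.12, 0], [1, 0, 0, -0.12, 0]]

```text
t: 3.0
tcp_pos: [0.5637, -0.0877, 0.0812]
tool_rot: [-0.273, 0.652, 0.273, 0.652]
force: [-0.2, -0.6, -0.2]
finger_gap: 0.0
```

Run:
```python
from h import *
s,R=st();im=manip.snapshot("wrist");cv2.imwrite("pics/w2.png",im[:,:,::-1])
```

```text
t 3.0 tcp [ 0.5637 -0.0877  0.0812] zyaw 45.44 x [-0.001  0.    -1.   ] F [-0.2  -0.64 -0.17] M [ 0.01  0.02 -0.02] q [-0.35  0.67  1.69 -0.    0.78 -1.14] gap 0.0
```

View pics/w2.png

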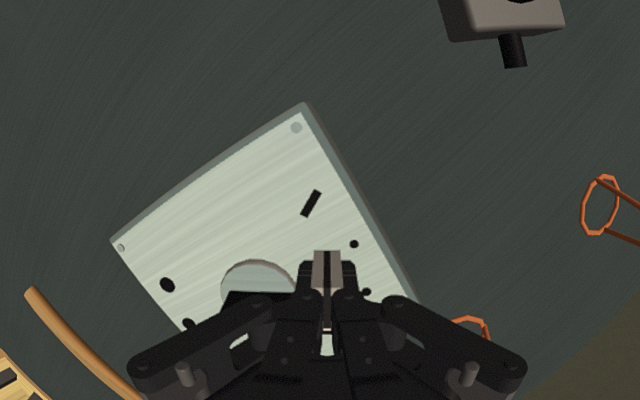

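The fingertips are down beside the bar on its counter-clockwise side, with no contact. Pushing the first click.

send_rows:
  steps:
    - [[1, 0.003, -0.003, 0, 0], [1, 0.006, -0.006, 0, 0], [1, 0.008, -0.008, 0, 0], [1, 0.012, -0.01, 0, -0.06], [1, 0.0145, -0.0115, 0, -0.13], [1, 0.017, -0.0135, 0, -0.2], [1, 0.02, -0.0155, 0, -0.27], [1, 0.0225, -0.0175, 0, -0.34]]

```text
t: 4.05
tcp_pos: [0.5865, -0.1047, 0.0814]
tool_rot: [-0.158, 0.689, 0.158, 0.689]
force: [0.2, 0.3, -0.6]
finger_gap: 0.001
```

send_rows:
  steps:
    - [[1, 0, 0, 0, 0]]

```text
t: 4.18
tcp_pos: [0.5867, -0.105, 0.0814]
tool_rot: [-0.159, 0.689, 0.159, 0.689]
force: [0.5, -0.2, -0.5]
finger_gap: -0.002
```

Run:
```python
from h import *
s,R=st();im=manip.snapshot("wrist");cv2.imwrite("pics/w3.png",im[:,:,::-1])
print(pose(26,.017))
print("nose@3",wproj(mark(3,.058,.095),s),"nose@2",wproj(mark(2,.058,.095),s))
plan([(22,.017),(18,.017),(14,.017),(10,.017),(6.5,.017),(3,.017),(-.5,.017),(-4,.017)],pose(26,.017),26)
plan([(-8,.017),(-12,.017),(-16,.017),(-20,.017),(-24,.017),(-27.5,.017),(-31,.017),(-34,.017)],pose(-4,.017),-4)
```

```text
t 4.17 tcp [ 0.5867 -0.105   0.0814] zyaw 26.05 x [ 0.001 -0.    -1.   ] F [ 0.47 -0.19 -0.47] M [-0.    0.01  0.05] q [-0.36  0.69  1.62 -0.    0.83 -0.82] gap -0.0
[ 0.58599704 -0.10380891]
nose@3 [356.1 320.3] nose@2 [354.2 273.1]
22 0.017 [0.0023, -0.0022] -0.07
18 0.017 [0.0044, -0.0045] -0.14
14 0.017 [0.0063, -0.007] -0.209
10 0.017 [0.0081, -0.0097] -0.279
6.5 0.017 [0.0095, -0.012] -0.34
3 0.017 [0.0108, -0.0145] -0.401
-0.5 0.017 [0.0118, -0.0171] -0.463
-4 0.017 [0.0128, -0.0197] -0.524
-8 0.017 [0.0009, -0.003] -0.07
-12 0.017 [0.0015, -0.0061] -0.14
-16 0.017 [0.002, -0.0093] -0.209
-20 0.017 [0.0022, -0.0124] -0.279
-24 0.017 [0.0022, -0.0156] -0.349
-27.5 0.017 [0.002, -0.0183] -0.41
-31 0.017 [0.0017, -0.0211] -0.471
-34 0.017 [0.0012, -0.0234] -0.524
```

View pics/w3.png

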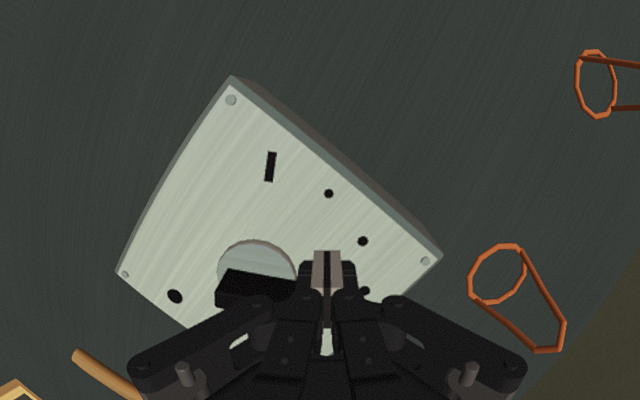

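The bar's tail at (245,285) now slopes about 10° ahead of the finger, so it has snapped to mark 3. Two more clicks.

send_rows:
  steps:
    - [[1, 0.0025, -0.002, 0, -0.07], [1, 0.0045, -0.0045, 0, -0.14], [1, 0.0065, -0.007, 0, -0.21], [1, 0.008, -0.0095, 0, -0.28], [1, 0.0095, -0.012, 0, -0.34], [1, 0.011, -0.0145, 0, -0.4], [1, 0.012, -0.017, 0, -0.465], [1, 0.013, -0.0195, 0, -0.525]]

```text
t: 5.22
tcp_pos: [0.5993, -0.1241, 0.0814]
tool_rot: [0.025, 0.707, -0.025, 0.707]
force: [-0.4, 0.4, -0.1]
finger_gap: -0.001
```

send_rows:
  steps:
    - [[1, 0, 0, 0, 0]]

```text
t: 5.35
tcp_pos: [0.5993, -0.1243, 0.0813]
tool_rot: [0.025, 0.707, -0.025, 0.707]
force: [-0.2, -0.9, -0.0]
finger_gap: -0.001
```

Run:
```python
from h import *
s,R=st();im=manip.snapshot("wrist");cv2.imwrite("pics/w4.png",im[:,:,::-1])
print(pose(-4,.017))
```

```text
t 5.35 tcp [ 0.5993 -0.1243  0.0813] zyaw -3.99 x [-0.  0. -1.] F [-0.17 -0.89 -0.03] M [ 0.01  0.03 -0.02] q [-0.39  0.71  1.58 -0.    0.85 -0.32] gap -0.0
[ 0.59878355 -0.12347118]
```

View pics/w4.png

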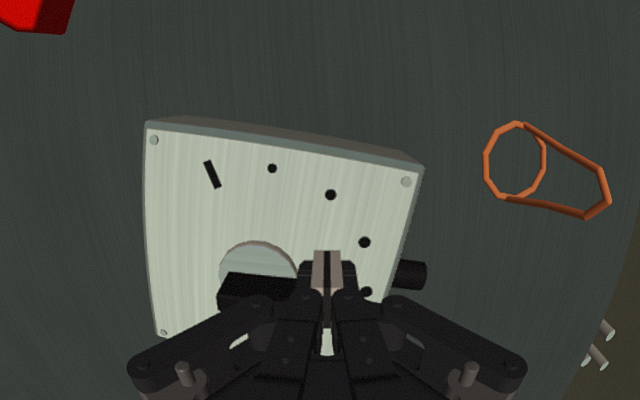

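```bash
python3 - <<'E'
import cv2,numpy as np
a=[cv2.resize(cv2.imread(f'pics/w{i}.png')[225:335,190:390],None,fx=3.9,fy=2.7*1.0,interpolation=cv2.INTER_CUBIC) for i in (3,4)]
cv2.imwrite('pics/c34.png',np.vstack(a))
E
python3 - <<'E'
import sys;sys.path.insert(0,'.')
from h import *
s=manip.sense()
def pt(b,l,w):
    b=np.radians(b);return [AX[0]+l*np.cos(b)-w*np.sin(b),AX[1]+l*np.sin(b)+w*np.cos(b),.095]
for b in(-2,-6,-14.5):print(b,"tail",wproj(pt(b,-.018,.006),s),"mid",wproj(pt(b,.02,.006),s))
E
```

```text
-2 tail [213.5 293. ] mid [283.7 294.4]
-6 tail [213.8 291.1] mid [284.7 296.7]
-14.5 tail [215.1 287.2] mid [286.1 301.5]
```

View pics/c34.png

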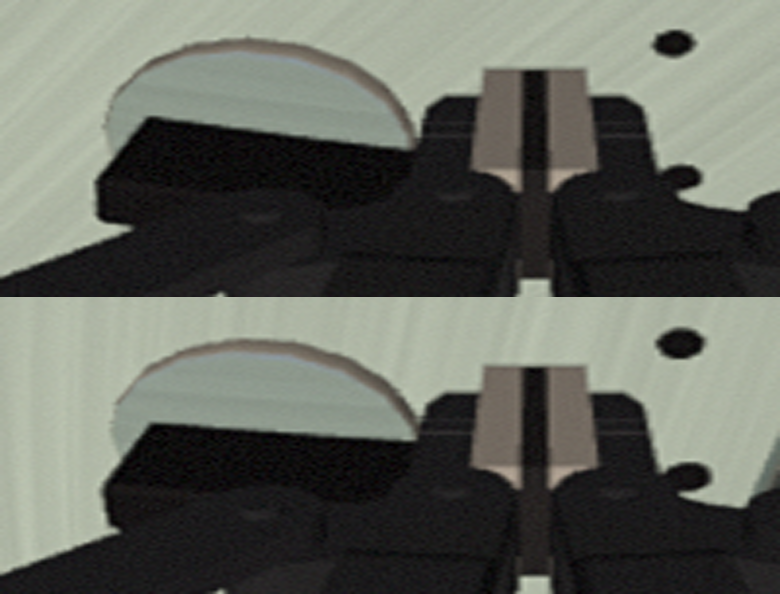

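send_rows:
  steps:
    - [[1, 0, 0, 0, 0], [1, 0, 0, 0, 0], [1, 0, 0, 0, 0]]

```text
t: 5.78
tcp_pos: [0.5993, -0.1241, 0.0813]
tool_rot: [0.025, 0.707, -0.025, 0.707]
force: [-0.1, -0.0, -0.1]
finger_gap: 0.003
```

Run:
```python
from h import *
s,R=st();im=manip.snapshot("wrist");cv2.imwrite("pics/w5.png",im[:,:,::-1])
a=[cv2.resize(cv2.imread(f'pics/w{i}.png')[225:335,190:390],None,fx=3.9,fy=2.7,interpolation=cv2.INTER_CUBIC) for i in (4,5)]
cv2.imwrite('pics/c45.png',np.vstack(a))
```

```text
t 5.78 tcp [ 0.5993 -0.1241  0.0813] zyaw -4.05 x [-0.  0. -1.] F [-0.13 -0.01 -0.12] M [-0.02 -0.01  0.03] q [-0.39  0.71  1.58  0.    0.85 -0.32] gap 0.0
```

View pics/c45.png

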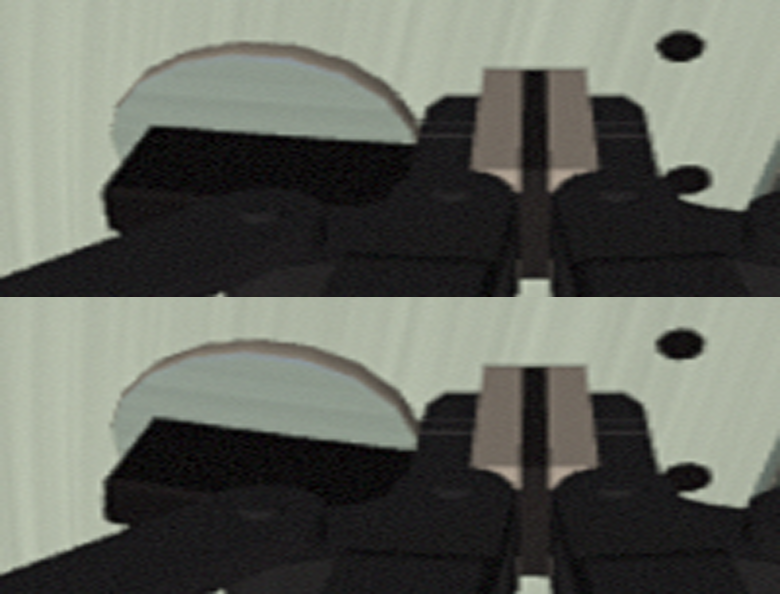

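It settled to mark 4 after a short dwell: the slope now matches the mark-3 case. Next click, to 5, with dwell.

send_rows:
  steps:
    - [[1, 0.001, -0.003, 0, -0.07], [1, 0.0015, -0.006, 0, -0.14], [1, 0.002, -0.0095, 0, -0.21], [1, 0.002, -0.0125, 0, -0.28], [1, 0.002, -0.0155, 0, -0.35], [1, 0.002, -0.0185, 0, -0.41], [1, 0.0015, -0.021, 0, -0.47], [1, 0.001, -0.0235, 0, -0.525]]

```text
t: 6.82
tcp_pos: [0.6004, -0.1478, 0.0813]
tool_rot: [0.208, 0.676, -0.208, 0.676]
force: [0.6, -0.1, -0.1]
finger_gap: 0.003
```

send_rows:
  steps:
    - [[1, 0, 0, 0, 0], [1, 0, 0, 0, 0], [1, 0, 0, 0, 0], [1, 0, 0, 0, 0], [1, 0, 0, 0, 0]]

```text
t: 7.45
tcp_pos: [0.6003, -0.1477, 0.0813]
tool_rot: [0.208, 0.676, -0.208, 0.676]
force: [0.1, -0.3, -0.8]
finger_gap: -0.001
```

Run:
```python
from h import *
s,R=st();im=manip.snapshot("wrist");cv2.imwrite("pics/w6.png",im[:,:,::-1])
a=[cv2.resize(cv2.imread(f'pics/w{i}.png')[225:335,190:390],None,fx=3.9,fy=2.7,interpolation=cv2.INTER_CUBIC) for i in (5,6)]
cv2.imwrite('pics/c56.png',np.vstack(a))
print(pose(-34,.017))
plan([(-38,.017),(-42,.017),(-46,.017),(-50,.017),(-54,.017),(-57.5,.017),(-60.5,.017),(-63.5,.017)],pose(-34,.017),-34)
```

```text
t 7.45 tcp [ 0.6003 -0.1477  0.0813] zyaw -34.14 x [-0.  0. -1.] F [ 0.12 -0.27 -0.8 ] M [-0.04  0.02 -0.03] q [-0.42  0.71  1.57  0.    0.86  0.17] gap -0.0
[ 0.60002586 -0.14689246]
-38 0.017 [-0.0008, -0.0031] -0.07
-42 0.017 [-0.0017, -0.0061] -0.14
-46 0.017 [-0.0029, -0.009] -0.209
-50 0.017 [-0.0043, -0.0119] -0.279
-54 0.017 [-0.0059, -0.0146] -0.349
-57.5 0.017 [-0.0074, -0.0169] -0.41
-60.5 0.017 [-0.0088, -0.0188] -0.463
-63.5 0.017 [-0.0104, -0.0206] -0.515
```

View pics/c56.png

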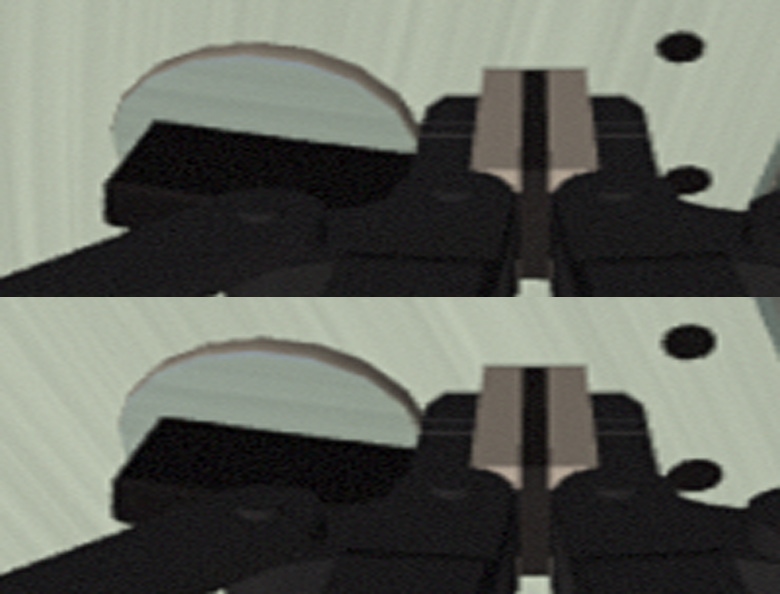

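At mark 5. Last click, slower at the end.

send_rows:
  steps:
    - [[1, -0.001, -0.003, 0, -0.07], [1, -0.0015, -0.006, 0, -0.14], [1, -0.003, -0.009, 0, -0.21], [1, -0.0045, -0.012, 0, -0.28], [1, -0.006, -0.0145, 0, -0.35], [1, -0.0075, -0.017, 0, -0.41], [1, -0.009, -0.019, 0, -0.465], [1, -0.0105, -0.0205, 0, -0.515]]

```text
t: 8.5
tcp_pos: [0.5899, -0.1684, 0.0813]
tool_rot: [0.373, 0.6, -0.373, 0.601]
force: [-0.4, -0.5, 1.0]
finger_gap: 0.002
```

send_rows:
  steps:
    - [[1, 0, 0, 0, 0], [1, 0, 0, 0, 0], [1, 0, 0, 0, 0], [1, 0, 0, 0, 0], [1, 0, 0, 0, 0]]

```text
t: 9.12
tcp_pos: [0.5898, -0.1682, 0.0813]
tool_rot: [0.373, 0.601, -0.373, 0.601]
force: [-0.3, 0.2, -0.0]
finger_gap: 0.0
```

Run:
```python
from h import *
s,R=st();im=manip.snapshot("wrist");cv2.imwrite("pics/w7.png",im[:,:,::-1])
a=[cv2.resize(cv2.imread(f'pics/w{i}.png')[225:335,190:390],None,fx=3.9,fy=2.7,interpolation=cv2.INTER_CUBIC) for i in (6,7)]
cv2.imwrite('pics/c67.png',np.vstack(a))
```

```text
t 9.12 tcp [ 0.5898 -0.1682  0.0813] zyaw -63.65 x [-0.  0. -1.] F [-0.31  0.24 -0.05] M [-0.02  0.03 -0.04] q [-0.46  0.71  1.58  0.    0.86  0.65] gap 0.0
```

View pics/c67.png

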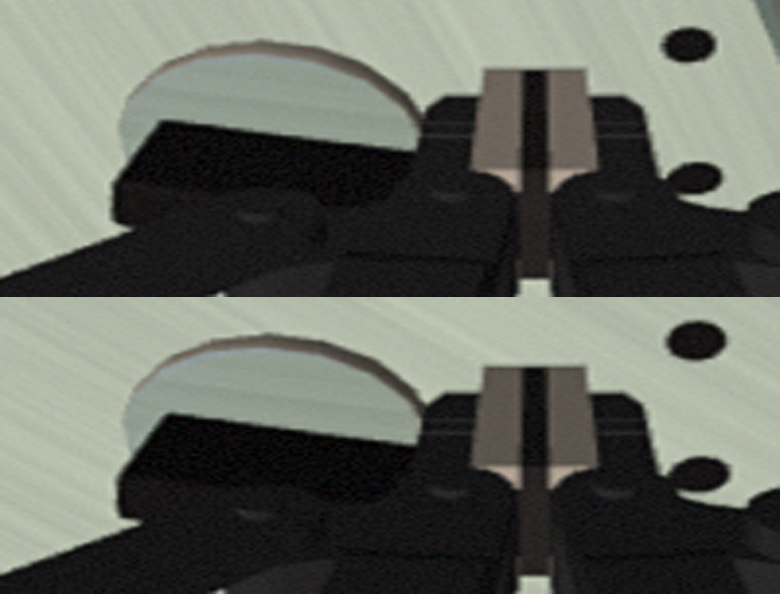

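It snapped. Backing off, lifting, then moving to clear the top camera's view.

send_rows:
  steps:
    - [[1, 0.005, 0.0025, 0, 0], [1, 0.01, 0.005, 0, 0], [1, 0.01, 0.005, 0.03, 0], [1, 0.01, 0.005, 0.07, 0], [1, 0.008, 0.02, 0.1, 0.1], [1, 0, 0.06, 0.12, 0.25], [1, -0.015, 0.11, 0.12, 0.4], [1, -0.03, 0.16, 0.12, 0.55]]

```text
t: 10.18
tcp_pos: [0.5599, -0.0068, 0.2019]
tool_rot: [0.194, 0.679, -0.194, 0.68]
force: [-0.8, 0.1, -1.1]
finger_gap: 0.002
```

send_rows:
  steps:
    - [[1, -0.01, 0.035, 0, 0.15], [1, -0.02, 0.07, 0, 0.25], [1, -0.03, 0.1, 0, 0.25], [1, -0.0435, 0.1325, 0, 0.25], [1, -0.0435, 0.1325, 0, 0.25]]

```text
t: 10.8
tcp_pos: [0.5151, 0.1264, 0.2014]
tool_rot: [0.108, 0.699, -0.108, 0.698]
force: [-0.0, -0.0, 0.2]
finger_gap: -0.001
```

Run:
```python
from h import *
s,R=st();im=manip.snapshot("wrist");cv2.imwrite("pics/w8.png",im[:,:,::-1])
print("btn",wproj([.5164,.1292,.067],s))
im=manip.snapshot("top");cv2.imwrite("pics/t8.png",im[:,:,::-1])
im=manip.snapshot("side");cv2.imwrite("pics/s8.png",im[:,:,::-1])
a=cv2.resize(cv2.imread("pics/t8.png")[165:265,230:410],None,fx=4.4,fy=4.4,interpolation=cv2.INTER_CUBIC); cv2.imwrite("pics/t8c.png",a)
a=cv2.resize(cv2.imread("pics/s8.png")[145:290,270:380],None,fx=4,fy=4,interpolation=cv2.INTER_CUBIC); cv2.imwrite("pics/s8c.png",a)
```

```text
t 10.8 tcp [0.5151 0.1264 0.2014] zyaw -17.6 x [-0.001  0.    -1.   ] F [-0.01 -0.    0.21] M [ 0.02 -0.01  0.02] q [0.03 0.44 1.7  0.   1.   0.34] gap -0.0
btn [328.1 190.1]
```

View pics/w8.png

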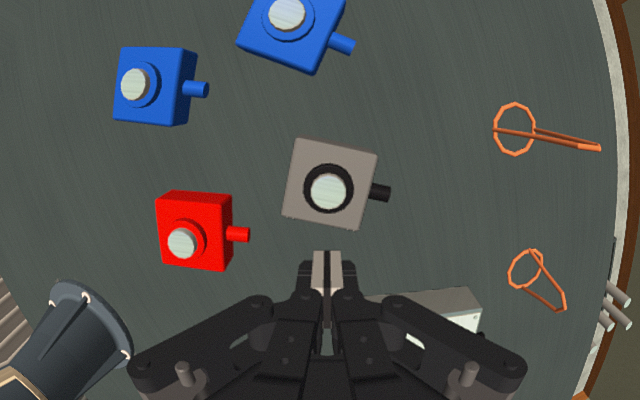

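View pics/t8c.png

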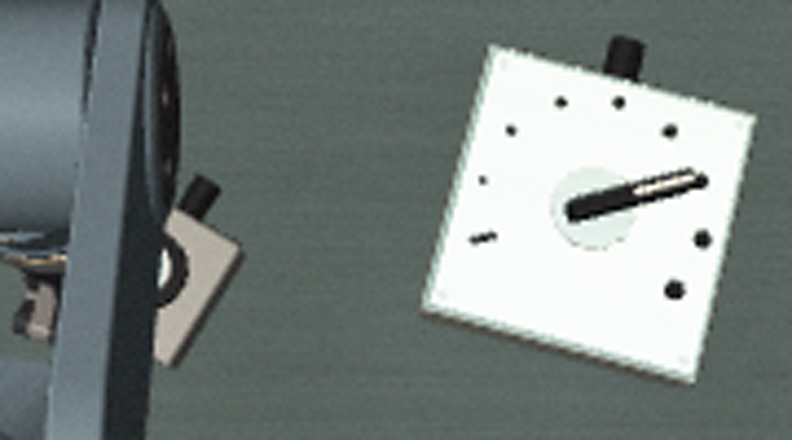

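View pics/s8c.png

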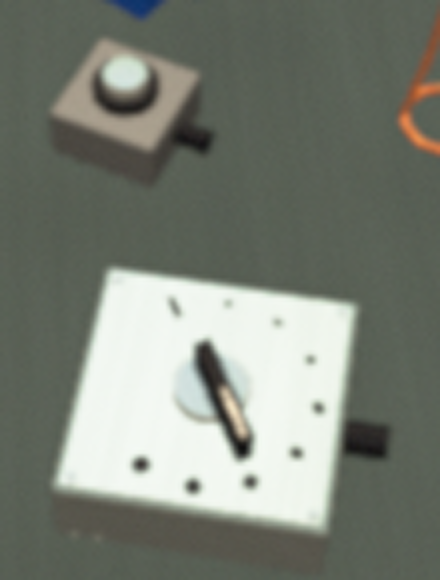

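The top view shows the pointer's nose on dot 6 (crop (701,181)), and the side view agrees. The wrist view puts the button at (328,190), exactly where predicted. Descending above it.

send_rows:
  steps:
    - [[1, 0.001, 0.003, -0.03, 0], [1, 0.001, 0.003, -0.07, 0], [1, 0.001, 0.003, -0.1, 0], [1, 0.001, 0.003, -0.12, 0], [1, 0.001, 0.003, -0.127, 0], [1, 0.001, 0.003, -0.127, 0]]

```text
t: 11.7
tcp_pos: [0.5178, 0.1266, 0.0742]
tool_rot: [0.11, 0.699, -0.11, 0.698]
force: [-0.7, 0.6, 1.1]
finger_gap: 0.002
```

Run:
```python
from h import *
s,R=st();im=manip.snapshot("wrist");cv2.imwrite("pics/w9.png",im[:,:,::-1])
a=cv2.resize(cv2.imread("pics/w9.png")[180:330,220:430],None,fx=3.5,fy=3.5,interpolation=cv2.INTER_CUBIC); cv2.imwrite("pics/w9c.png",a)
```

```text
t 11.7 tcp [0.5178 0.1266 0.0742] zyaw -17.88 x [-0. -0. -1.] F [-0.67  0.6   1.06] M [-0.   -0.01 -0.04] q [ 0.03  0.65  1.79 -0.    0.7   0.34] gap 0.0
```

View pics/w9c.png

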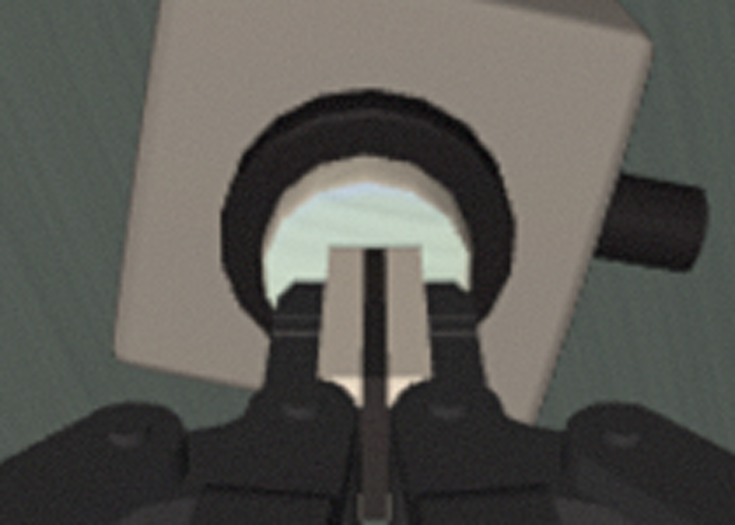

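send_rows:
  steps:
    - [[1, -0.0005, 0.002, -0.003, 0], [1, -0.0005, 0.0025, -0.006, 0], [1, -0.0005, 0.0025, -0.008, 0], [1, -0.0005, 0.0025, -0.01, 0], [1, -0.0005, 0.0025, -0.012, 0], [1, -0.0005, 0.0025, -0.013, 0], [1, -0.0005, 0.0025, -0.013, 0]]

```text
t: 12.62
tcp_pos: [0.5169, 0.1299, 0.0615]
tool_rot: [0.11, 0.698, -0.109, 0.699]
force: [1.0, 2.1, 4.8]
finger_gap: 0.002
```

send_rows:
  steps:
    - [[1, 0, 0, -0.001, 0], [1, 0, 0, -0.001, 0]]

```text
t: 12.88
tcp_pos: [0.517, 0.1299, 0.061]
tool_rot: [0.11, 0.698, -0.109, 0.699]
force: [-1.8, 1.7, 9.0]
finger_gap: -0.002
```

send_rows:
  steps:
    - [[1, 0, 0, -0.001, 0], [1, 0, 0, -0.001, 0]]

```text
t: 13.12
tcp_pos: [0.517, 0.1299, 0.0609]
tool_rot: [0.11, 0.698, -0.109, 0.699]
force: [-2.5, 1.7, 16.2]
finger_gap: 0.0
```

Bottomed: z holds at 0.061 while the force climbs to 16 N. Releasing, then moving away.

send_rows:
  steps:
    - [[1, 0, 0, 0.002, 0], [1, 0, 0, 0.005, 0], [1, 0, 0, 0.01, 0], [1, 0, 0, 0.03, 0], [1, 0, 0, 0.07, 0], [1, 0, 0, 0.11, 0], [1, 0, 0, 0.14, 0], [1, 0, 0, 0.14, 0]]

```text
t: 14.12
tcp_pos: [0.5182, 0.1295, 0.2013]
tool_rot: [0.11, 0.697, -0.109, 0.7]
force: [-0.9, -0.6, 0.7]
finger_gap: 0.003
```

send_rows:
  steps:
    - [[1, -0.02, 0.04, 0.02, 0], [1, -0.04, 0.08, 0.03, 0], [1, -0.06, 0.12, 0.03, 0], [1, -0.08, 0.16, 0.03, 0], [1, -0.09, 0.18, 0.03, 0], [1, -0.09, 0.18, 0.03, 0], [1, -0.09, 0.18, 0.03, 0]]

```text
t: 15.0
tcp_pos: [0.4266, 0.309, 0.2282]
tool_rot: [0.109, 0.699, -0.11, 0.698]
force: [-0.3, -0.0, -1.1]
finger_gap: -0.002
```

Run:
```python
from h import *
s,R=st()
for n in("top","side"):
    im=manip.snapshot(n);cv2.imwrite(f"pics/{n}9.png",im[:,:,::-1])
```

```text
t 15.0 tcp [0.4266 0.309  0.2282] zyaw -17.82 x [-0.002 -0.001 -1.   ] F [-0.27 -0.04 -1.12] M [ 0.01 -0.02  0.05] q [ 0.41  0.4   1.68 -0.    1.06  0.73] gap -0.0
```

View pics/top9.png

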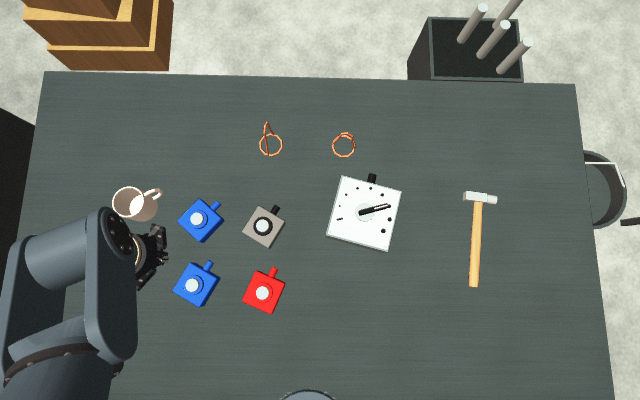

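View pics/side9.png

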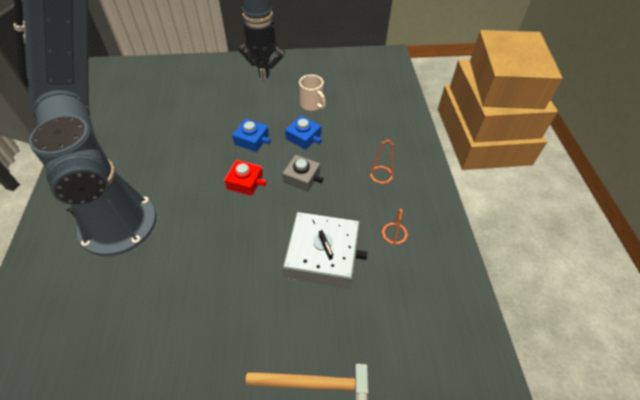

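The pointer's nose is on dot 6 (top ~(388,207)) and the button is up. The stands, mug and hammer are where they were, and the arm is clear. Handing in.

```bash
python3 -c "
from station import manip
print(manip.sign_off())"
```

```text
the job is handed in; nothing more can be done
None
```

The fan selector is at speed 6 and the start button was pressed once, fully down, after that. I handed the job in shortly after 15 s on the robot's clock.

- **Selector:** It started at speed 2. I pushed the pointer four clicks clockwise with closed fingertips, without grasping it. Before pressing start, the top and side pictures both showed the nose on dot 6, and the last pictures still do.
- **Start button:** I pressed the grey box's button until the fingertips held at 61 mm above the bench, which is fully down. The force there rose to about 16 N against the stop, above the roughly 5 N needed. I then lifted off, and the last pictures show the button back up.
- **Everything else:** The stands, mug and hammer look unmoved, and the arm is clear, touching nothing.
- **Disagreements:**
  - The wrist camera placed the marks 2–3 mm off my fit, too little to affect the pushes.
  - The click to speed 4 was still settling in my first picture, so I waited longer after each later click.

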